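Pry the heat sink out of its clips

TASK

Take the flat pry bar by its handle, slip its blade under the free edge of the finned heat sink on the turntable, over the low steel ridge, and lever the heat sink up until it snaps out of its two spring clips, leaving it loose on the turntable. Then lay the pry bar down flat on the counter, well clear of the turntable. Do not touch the heat sink with the gripper.

Things in the scene. Friction and masses are not known exactly. Their poses are not given: they have to be found in the camera images.
- pry_bar: flat pry bar lying on the counter, 160 g: dark wooden block handle 100 x 18 x 28 mm tall, and a flat steel blade 120 x 30 x 4 mm going on from it, undersides flush. Origin: middle of the handle's underside; +x along the blade (handle x -50 to 50 mm, blade 50 to its tip at 170 mm), +z up. The round-handled screwdriver of like length near it is not wanted.
- turntable: wooden turntable, locked: disc radius 140 mm, top at z 70 mm, 25 mm thick on a narrower foot; a circuit board (top z 74 mm) is screwed on. Origin: disc centre, on the counter; +x: from ridge to heat sink, the way the blade goes in. Heat sink seat: centre x -45, y 0, z 92 mm, on a chip socket x -53 to -23 mm, 34 mm wide; clips at x -61, y 24 to 43 mm either side; low guides beside and behind.
- ridge (a point): middle of the rounded top of the steel ridge that serves as fulcrum, 80 mm above the counter, near the turntable's rim (x -122 mm in its frame); 8 mm wide, 60 mm long across the blade's way (y). The heat sink's free edge is 52 mm beyond it in +x, its underside 12 mm higher than the ridge: the blade goes in through that 12 mm window. Axes as the turntable's.
- heatsink: loose finned aluminium heat sink, 80 to 130 g: base plate 50 (x) x 46 (y) x 4 mm, fins along x, 24 mm tall in all. Origin: centre of its underside; axes start as the turntable's. Sprung noses hold down a tab on each y side near the -x edge: raising that edge takes 5 to 20 N; after about 10 mm it snaps free and stays up on the noses, edge 6 mm or more above its seat.
- heatsink_lip (a point): middle of the lower -x edge of the heat sink's base plate: the free edge to lever up, facing the ridge; 92 mm above the counter while clipped. It overhangs the socket by 17 mm, 18 mm above the board.
Not all that is in view belongs to the job. There is more than one size of the pry_bar; the one meant has the size given above.

How it is judged:
By the outcome, as a careful person would: the job done as asked, in the order asked, and still so for the second after the job is handed in, with the robot touching nothing.
It also fails if it takes over 53 s, if anything falls off the work surface, if the arm or the gripper's body presses on something with over 40 N, if the wrist force passes 120 N, or if a joint passes its speed limit or range.

ROBOT

A 6-joint arm with a two-finger parallel gripper is mounted at the origin on the work surface. World frame = base frame: x ahead of the robot, y to its left, z up, the work surface at z = 0. Lengths are in m, angles in rad, forces in N, time in s.
With the tool pointing down it reaches from about 0.325 to 0.9 m from the base axis. Payload 3.5 kg.
Tool frame: the origin (TCP) lies at the very end of the fingers, on their centre line; the grasp point (between the pads) lies 19 mm behind it; z points along the fingers, y is the line along which they close (so a half turn about z gives the same grasp; the last joint's range is limited). The gripper opens to 85 mm and grips with 20 to 120 N. Pads are 22 mm wide; open, the fingers measure 114 mm over their backs; the gripper's body (76 mm by 85 mm) begins 54 mm behind the grasp point. The pads swing forward as they close: fully open they stand 13 mm farther back than shut.
Start: joints at [1.22, 0.276, -0.026, 1.268, 0, 1.467], TCP at [0.153, 0.606, 0.231] pointing down, gripper open.
Joint ranges: [-3.12, 3.12], [-0.85, 1.88], [-1.08, 1.24], [-1.95, 2.15], [-1.57, 1.53], [-3.14, 3.14]. Speed limits (rad/s): [2.57, 2.57, 3.14, 3.14, 3.14, 3.14].

INTERFACE

Orientations are given as a unit quaternion [w, x, y, z].
In Python, from station import monitor, get_image, calibration, env gives the robot as it stands.
- The arm moves only by the shell command python3 -m jog 'ROWS' [FORCE]. ROWS is JSON, one flat list of numbers, 7 for each row, row after row: the closure, from 0 (fully open) to 1 (shut), then the shift along the world's x, y, z in m, then the turn, a rotation vector about the world's x, y, z in degrees. A call has 1 to 20 rows; each row is the pose to reach, as a shift and turn from the pose commanded when the call began; what a row does not reach only later rows make up. A row lasts 1/10 s, in which the tool goes at most 50 mm and 8.59 degrees, less where a joint would pass 70% of its speed; a pose out of reach is approached as far as the arm can. A call with a gripper value outside its range is refused whole. The fingers move at their own pace and stop on an object; FORCE is the grip in N (left out, the last holds). Time passes only in rows, so rows that repeat a pose let the fingers close. It gives the time, the measured TCP pose, the force, the opening and the grip force at its end, in the units of the state.
- monitor.read_state(): the state, without advancing time (a new reading comes with each control period).
- get_image(name): name is "scene" or "top" or "wrist"; returns (picture, depth): 420x560x3 uint8, blue, green, red; 420x560 float32, m along the optical axis (not along the pixel's ray), 0 where there is no reading.
- calibration(name): a dict with "mtx" (3x3 intrinsics, pixels), "D" ([k1, k2, p1, p2, k3] as OpenCV has them; the pictures are not rectified), "T" (4x4, takes a point from camera to world coordinates). Camera axes: x right, y down, z forward; pixel columns grow to the right and rows downward; lengths in m; the calibration is good to about 2 mm. A picture is of the moment at which its call begins: read the wrist's pose just before it. calibration takes no time and is no camera call; for the wrist camera it gives the pose at the moment of the call.
- env.hand_in(): hands the job in; it is judged then, once.
The state is a dict: "clock": time; "joints": joint angles; "qd": joint speeds; "tau": joint torques, N m; "tcp_pos": TCP position; "orientation": TCP orientation; "contact_force": force on the tool from outside, world axes, zero at the start; "torque": the same for the moment, N m; "finger_gap": opening from 0.0 (shut) to 1.0 (fully open); "finger_force": force on a finger pad.
Only numpy, scipy, OpenCV 4.12 (cv2) and the standard library are available. Lean on these libraries where they do the work, as an engineer would, in place of code of your own. Each camera call takes 0.05 s, during which the arm holds its last target. There are 200 camera calls.

## Working session

There is one attempt and no reset: what is moved stays moved. The work goes in short steps, Python scripts to look and compute and a shell command to move; the robot and the scene stay as the last step left them, time stands still between calls to the robot, and variables do not carry over. Pictures are saved under pics/ and viewed, at most 10 in all, crops included, and the job is handed in when it is done.

```bash
mkdir -p pics; ls; python3 - <<'E'
from station import monitor, get_image, calibration, env
import cv2,numpy as np
s=monitor.read_state();print(s)
for n in("scene","top"):
    im,d=get_image(n);cv2.imwrite(f"pics/{n}0.png",im);np.save(f"pics/{n}0.npy",d)
    c=calibration(n);print(n,c["mtx"].tolist(),c["D"],np.round(c["T"],3).tolist())
E
```

```text
pics
{'clock': 0.0, 'joints': array([ 1.21959292e+00,  2.77174357e-01, -2.79088231e-02,  1.26798599e+00,
       -2.47513362e-05,  1.46738413e+00]), 'qd': array([-1.62193652e-04,  4.20529708e-04,  4.60183075e-05,  5.94637577e-04,
       -2.14147299e-03,  1.10564786e-03]), 'tau': array([-1.65289657e-03, -4.45507658e+01,  2.95204335e+01,  1.63133699e-02,
       -1.41481396e-04,  2.62621391e-07]), 'tcp_pos': array([0.15304157, 0.6051618 , 0.23012085]), 'orientation': array([-2.44041509e-04,  1.23578786e-01,  9.92334113e-01, -1.10997829e-03]), 'contact_force': array([ 0.69530058,  0.04779901, -0.03519654]), 'torque': array([ 0.01862582, -0.01324208, -0.01201708]), 'finger_force': 0.0, 'finger_gap': 0.9981025313092067}
scene [[449.2736768884118, 0.0, 279.9935892348898], [0.0, 449.2736768884118, 205.53962265635408], [0.0, 0.0, 1.0]] [-0.07337211  0.          0.          0.          0.        ] [[0.072, 0.815, -0.575, 1.017], [0.997, -0.053, 0.05, -0.226], [0.01, -0.577, -0.816, 0.964], [0.0, 0.0, 0.0, 1.0]]
top [[379.1840075536806, 0.0, 270.89930904934147], [0.0, 379.1840075536806, 208.62788753223495], [0.0, 0.0, 1.0]] [-0.01319312  0.          0.          0.          0.        ] [[-0.025, -0.998, 0.056, 0.349], [-1.0, 0.025, 0.012, -0.186], [-0.013, -0.056, -0.998, 0.957], [0.0, 0.0, 0.0, 1.0]]
```

View pics/scene0.png

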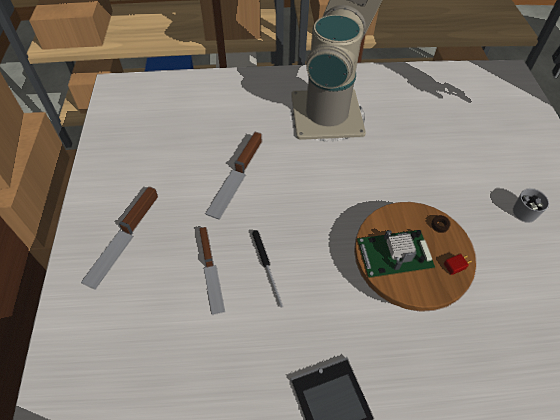

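View pics/top0.png

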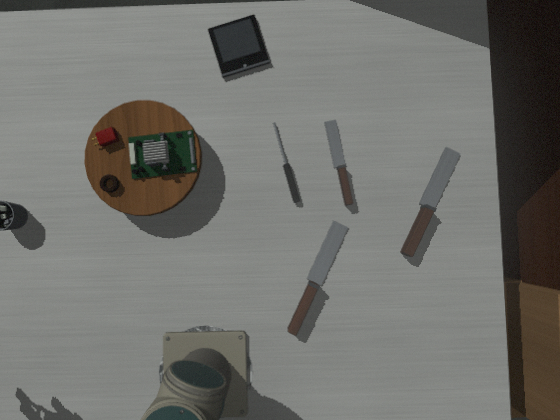

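The top view shows a bar about 86 px long from (331,121) to (350,205); at about 396 px/m that is the 220 mm one, and the other two are larger. The turntable is near (143,157), the heat sink near (155,152) and the ridge or board end near (193,148), so the blade goes in toward image left (+y). Now I'll measure.

```bash
cat > h.py <<'E'
import cv2,numpy as np
from station import monitor,get_image,calibration,env
def plane(c,px,z):
    px=np.asarray(px,float).reshape(-1,1,2)
    u=cv2.undistortPoints(px,c["mtx"],c["D"])[:,0]
    T=c["T"];r=np.c_[u,np.ones(len(u))]@T[:3,:3].T;o=T[:3,3]
    return o+r*((z-o[2])/r[:,2])[:,None]
def cloud(c,d):
    h,w=d.shape;g=np.stack(np.meshgrid(np.arange(w),np.arange(h)),-1).reshape(-1,1,2).astype(float)
    u=cv2.undistortPoints(g,c["mtx"],c["D"])[:,0]
    P=np.c_[u,np.ones(len(u))]*d.reshape(-1,1)
    return (P@c["T"][:3,:3].T+c["T"][:3,3]).reshape(h,w,3)
E
python3 - <<'E'
from h import *
for n,roi in(("top",(320,110,365,215)),("scene",(185,220,232,320))):
    im=cv2.imread(f"pics/{n}0.png");d=np.load(f"pics/{n}0.npy");c=calibration(n)
    x0,y0,x1,y1=roi;s=im[y0:y1,x0:x1];hsv=cv2.cvtColor(s,cv2.COLOR_BGR2HSV)
    wood=((hsv[...,1]>70)&(hsv[...,2]>40)).astype(np.uint8)
    W=cloud(c,d)[y0:y1,x0:x1]
    print(n,"table z",np.median(W[...,2][d[y0:y1,x0:x1]>0]))
    k=max(cv2.findContours(wood,0,1)[0],key=cv2.contourArea)
    r=cv2.minAreaRect(k);b=cv2.boxPoints(r)+[x0,y0];print("handle box",r[1],np.round(plane(c,b,0.028),4)[:,:2].tolist())
    print(" ctr",plane(c,[np.array(r[0])+[x0,y0]],0.028))
    print("blade px rows", s[20:40:10,:,:].mean(2).astype(int).tolist())
c=calibration("top");d=np.load("pics/top0.npy");W=cloud(c,d)
im=cv2.imread("pics/top0.png")
m=(W[...,2]>0.055)&(d>0);m[:, 210:]=0;m[:95]=0;m[220:]=0;m[:,:80]=0
k=max(cv2.findContours(m.astype(np.uint8),0,1)[0],key=cv2.contourArea);(cx,cy),r=cv2.minEnclosingCircle(k);print("disc",cx,cy,r,plane(c,[[cx,cy]],0.07),np.median(W[...,2][m]))
big=cv2.resize(im[90:225,75:215],None,fx=4,fy=4,interpolation=cv2.INTER_CUBIC)
im2=cv2.imread("pics/scene0.png")[190:315,340:490];b2=cv2.resize(im2,None,fx=3.8,fy=4.3,interpolation=cv2.INTER_CUBIC)
cv2.imwrite("pics/tt.png",big)
E
```

```text
top table z 0.000680471905165847
handle box (2.0, 2.0) [[0.4945, -0.3499], [0.4943, -0.3548], [0.4894, -0.3546], [0.4895, -0.3497]]
 ctr [[ 0.49193187 -0.35226972  0.028     ]]
blade px rows [[135, 134, 135, 133, 135, 120, 103, 98, 99, 104, 103, 101, 100, 98, 96, 101, 100, 98, 86, 118, 133, 134, 135, 137, 132, 132, 137, 136, 133, 134, 134, 135, 136, 132, 133, 132, 132, 132, 132, 132, 134, 132, 132, 133, 132], [135, 135, 136, 135, 136, 136, 135, 133, 112, 97, 99, 101, 99, 101, 98, 100, 102, 99, 100, 101, 88, 123, 136, 138, 135, 135, 136, 135, 137, 135, 135, 138, 135, 135, 136, 134, 137, 135, 136, 135, 134, 133, 136, 136, 134]]
scene table z -1.570918906290686e-05
handle box (31.74478530883789, 7.067270278930664) [[0.4118, -0.3734], [0.4093, -0.3563], [0.4979, -0.3414], [0.5002, -0.3578]]
 ctr [[ 0.45580735 -0.35705769  0.028     ]]
blade px rows [[164, 164, 165, 165, 166, 167, 166, 166, 167, 173, 161, 71, 83, 85, 87, 82, 51, 47, 51, 53, 55, 53, 49, 65, 126, 175, 168, 167, 167, 166, 166, 166, 165, 166, 166, 166, 166, 167, 167, 166, 167, 168, 168, 168, 167, 168, 168], [167, 167, 169, 169, 170, 172, 171, 172, 173, 172, 173, 177, 166, 72, 83, 87, 89, 82, 43, 49, 51, 55, 58, 54, 49, 87, 152, 175, 168, 168, 167, 167, 165, 164, 164, 164, 163, 163, 163, 162, 161, 162, 160, 160, 162, 162, 163]]
disc 142.21395874023438 157.08372497558594 58.78921127319336 [[0.52916049 0.1270586  0.07      ]] 0.0700034805150056
```

View pics/tt.png

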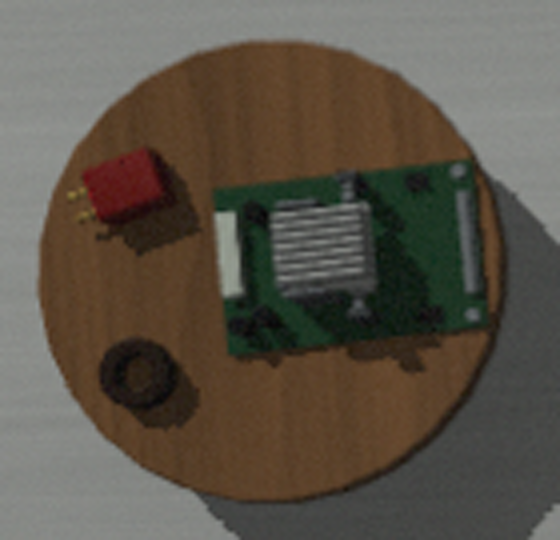

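The crop shows the ridge from about (462,190) to (472,293), the heat sink at about (323,248), and the board edges tilted about 6°. Next I'll get numbers from masks.

```bash
python3 - <<'E'
from h import *
c=calibration("top");im=cv2.imread("pics/top0.png");hsv=cv2.cvtColor(im,cv2.COLOR_BGR2HSV)
yaw=lambda v:np.degrees(np.arctan2(v[1],v[0]))
def big(m):return max(cv2.findContours(m.astype(np.uint8),0,1)[0],key=cv2.contourArea)
def roi(m,x0,y0,x1,y1):
    o=np.zeros_like(m);o[y0:y1,x0:x1]=m[y0:y1,x0:x1];return o
# bar
g=im.mean(2)
bar=roi(g<117,320,112,362,212)
k=big(bar);r=cv2.minAreaRect(k);P=plane(c,cv2.boxPoints(r),0.004);print("bar",r,P[:,:2].round(4).tolist())
for s in(25,35,45):
    w=roi((im[...,2].astype(int)-im[...,0]>s),330,150,362,212);
    if w.any():
        k=big(w);r=cv2.minAreaRect(k);P=plane(c,cv2.boxPoints(r),0.028);e=sorted([P[1]-P[0],P[2]-P[1]],key=np.linalg.norm)
        print("handle",s,r,P.mean(0),[np.linalg.norm(x).round(4) for x in e],yaw(e[1]))
bl=roi((g<117)&(np.abs(im[...,2].astype(int)-im[...,0])<12),322,115,348,166)
ys=[y for y in range(124,160) if bl[y].any()];mid=np.array([[np.flatnonzero(bl[y]).mean(),y] for y in ys])
l=np.polyfit(mid[:,1],mid[:,0],1);p=plane(c,[[np.polyval(l,y),y] for y in(118,125,140,158)],0.004);print("blade line",p[:,:2],yaw(p[0]-p[3]),"rows",[y for y in range(110,170) if bl[y].any()][::100])
# board
gr=roi((im[...,1]>im[...,2]+12.)&(im[...,1]>im[...,0]+5.),100,120,205,190)
k=cv2.convexHull(big(cv2.morphologyEx(gr.astype(np.uint8),3,np.ones((9,9)))));r=cv2.minAreaRect(k);P=plane(c,cv2.boxPoints(r),0.074);e=sorted([P[1]-P[0],P[2]-P[1]],key=np.linalg.norm)
print("board",r,P.mean(0),[np.linalg.norm(x).round(4) for x in e],yaw(e[1]))
print("ridge",plane(c,[[75+467/4,90+241.5/4],[75+462/4,90+190/4],[75+472/4,90+293/4]],0.08))
W=cloud(c,np.load("pics/top0.npy"))
hs=roi((W[...,2]>0.108)&(W[...,2]<.13),130,125,180,180);k=big(hs);r=cv2.minAreaRect(k);P=plane(c,cv2.boxPoints(r),0.116);print("hs",r,P.mean(0),yaw(P[1]-P[0]),np.linalg.norm(P[1]-P[0]),np.linalg.norm(P[1]-P[2]))
E
```

```text
bar ((341.0471496582031, 166.41510009765625), (95.05351257324219, 15.796464920043945), 74.05460357666016) [[0.6179, -0.306], [0.628, -0.345], [0.3934, -0.4024], [0.3835, -0.3639]]
blade line [[ 0.62988394 -0.32915578]
 [ 0.61168782 -0.33216636]
 [ 0.57284658 -0.33859886]
 [ 0.52650015 -0.34628533]] 9.407803722664687 rows [120]
board ((161.997802734375, 153.9810333251953), (40.997222900390625, 64.87725830078125), 83.41805267333984) [0.5345868  0.07869422 0.074     ] [np.float64(0.098), np.float64(0.1544)] -85.05385342210057
ridge [[0.53970312 0.00657627 0.08      ]
 [0.57035863 0.00914965 0.08      ]
 [0.50918136 0.00401944 0.08      ]]
hs ((154.56434631347656, 149.14356994628906), (20.497766494750977, 22.985361099243164), 84.2894058227539) [0.53713145 0.08274982 0.116     ] -85.93068473386536 0.05209635296399449 0.04676938502394813
```

```bash
python3 -m jog '[0,0.267,-0.455,0,0,0,8, 0,0.267,-0.455,0,0,0,16, 0,0.267,-0.455,0,0,0,23.6, 0,0.267,-0.455,0,0,0,23.6, 0,0.267,-0.455,0,0,0,23.6, 0,0.267,-0.455,0,0,0,23.6, 0,0.267,-0.455,0,0,0,23.6, 0,0.267,-0.455,0,0,0,23.6, 0,0.267,-0.455,0,0,0,23.6, 0,0.267,-0.455,0,0,0,23.6, 0,0.304,-0.963,-0.03,0,0,23.6, 0,0.304,-0.963,-0.03,0,0,23.6, 0,0.304,-0.963,-0.03,0,0,23.6, 0,0.304,-0.963,-0.03,0,0,23.6, 0,0.304,-0.963,-0.03,0,0,23.6, 0,0.304,-0.963,-0.03,0,0,23.6, 0,0.304,-0.963,-0.03,0,0,23.6, 0,0.304,-0.963,-0.03,0,0,23.6, 0,0.304,-0.963,-0.03,0,0,23.6, 0,0.304,-0.963,-0.03,0,0,23.6]' 100
```

```text
clock: 2.1
tcp_pos: [0.4534, -0.3242, 0.2027]
orientation: [-0.0, -0.082, 0.997, 0.0]
contact_force: [0.8, 0.5, 0.5]
finger_gap: 1.0
finger_force: 0.0
```

```bash
python3 - <<'E'
from h import *
im,d=get_image("wrist");cv2.imwrite("pics/w1.png",im);np.save("pics/w1.npy",d)
c=calibration("wrist");np.savez("pics/w1c.npz",**c);s=monitor.read_state();print(s["clock"],s["tcp_pos"],s["orientation"],s["joints"].round(2),c["T"].round(3).tolist())
E
```

```text
2.15 [ 0.45497176 -0.33225111  0.20228561] [ 4.26688191e-04 -7.93309940e-02  9.96841491e-01 -3.66796247e-03] [-0.74  0.18 -0.21  1.17 -0.   -0.9 ] [[-0.157, 0.947, 0.279, 0.384], [0.988, 0.153, 0.038, -0.342], [-0.007, 0.282, -0.96, 0.344], [0.0, 0.0, 0.0, 1.0]]
```

View pics/w1.png

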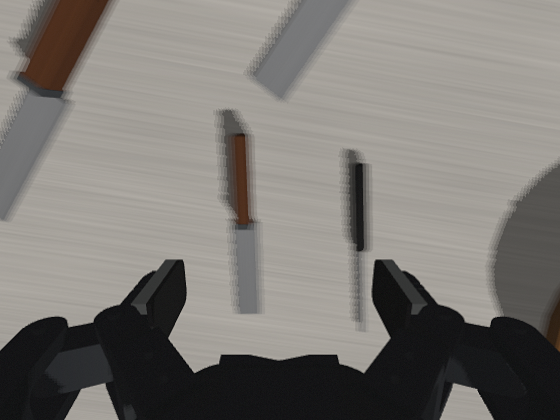

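The wrist view shows the bar's handle at (241,180) and blade down to (247,313), but it was taken while the arm was still settling. I'll let it settle and measure again.

```bash
python3 -m jog '[0,0,-0.033,-0.05,0,0,0, 0,0,-0.033,-0.05,0,0,0, 0,0,-0.033,-0.05,0,0,0, 0,0,-0.033,-0.05,0,0,0]' && python3 - <<'E'
from h import *
s=monitor.read_state();c=calibration("wrist");im,d=get_image("wrist");cv2.imwrite("pics/w2.png",im)
print(s["clock"],s["tcp_pos"],s["orientation"])
hsv=cv2.cvtColor(im,cv2.COLOR_BGR2HSV)
w=((hsv[...,1]>110)&(hsv[...,2]>40)&((hsv[...,0]<20)|(hsv[...,0]>170)));w[300:]=0
for k in sorted(cv2.findContours(w.astype(np.uint8),0,1)[0],key=cv2.contourArea)[-4:]:
    r=cv2.minAreaRect(k);P=plane(c,cv2.boxPoints(r),0.028);e=sorted([P[1]-P[0],P[2]-P[1]],key=np.linalg.norm)
    print(np.round(r[0]),P.mean(0).round(4),[np.linalg.norm(x).round(4) for x in e],np.degrees(np.arctan2(e[1][1],e[1][0])), cv2.contourArea(k))
W=cloud(c,d)
m=(W[...,2]>0.018)&(W[...,2]<0.04)&(d>0);m[300:]=0
for k in sorted(cv2.findContours(m.astype(np.uint8),0,1)[0],key=cv2.contourArea)[-4:]:
    r=cv2.minAreaRect(k);P=plane(c,cv2.boxPoints(r),0.028);e=sorted([P[1]-P[0],P[2]-P[1]],key=np.linalg.norm)
    print("depth",np.round(r[0]),P.mean(0).round(4),[np.linalg.norm(x).round(4) for x in e],np.degrees(np.arctan2(e[1][1],e[1][0])))
E
```

```text
clock: 2.55
tcp_pos: [0.4539, -0.3542, 0.1536]
orientation: [-0.0, -0.082, 0.997, 0.0]
contact_force: [0.3, -0.7, -0.4]
finger_gap: 0.994
finger_force: 0.0
2.55 [ 0.45386781 -0.35423202  0.15356106] [-1.87085171e-04 -8.22214347e-02  9.96613947e-01  4.90578672e-04]
[112.   4.] [ 0.3269 -0.4993  0.028 ] [np.float64(0.0059), np.float64(0.0081)] 99.60372773308197 42.5
[273. 196.] [ 0.4533 -0.3591  0.028 ] [np.float64(0.0161), np.float64(0.0911)] 10.188639657680737 1820.5
[61. 44.] [ 0.3616 -0.5378  0.028 ] [np.float64(0.0403), np.float64(0.0745)] 151.61175219518057 4857.5
depth [412. 189.] [ 0.4259 -0.2415  0.028 ] [np.float64(0.0), np.float64(0.0)] 0.0
depth [99. 15.] [ 0.3354 -0.5091  0.028 ] [np.float64(0.0), np.float64(0.0)] 0.0
depth [273. 198.] [ 0.4558 -0.3584  0.028 ] [np.float64(0.0172), np.float64(0.0996)] 10.866939775998658
depth [55. 41.] [ 0.3605 -0.5423  0.028 ] [np.float64(0.0352), np.float64(0.0915)] 150.13427198385324
```

View pics/w2.png

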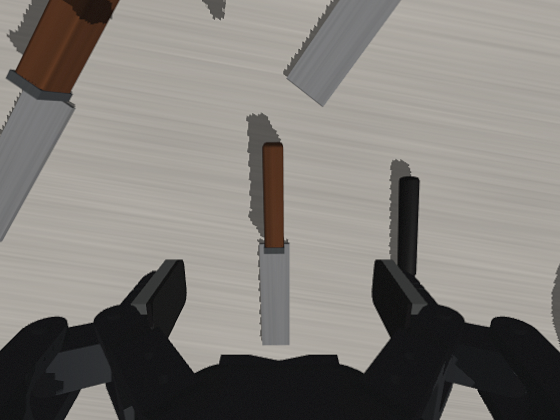

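The handle is confirmed at 17 x 100 mm, centre (0.456,-0.3585) and yaw about 10.3°. It is centred between the fingers, and the screwdriver is clear. Descend and grip.

```bash
python3 -m jog '[0,0.002,-0.004,-0.04,0,0,0.9, 0,0.002,-0.004,-0.08,0,0,0.9, 0,0.002,-0.004,-0.12,0,0,0.9, 0,0.002,-0.004,-0.14,0,0,0.9, 0,0.002,-0.004,-0.149,0,0,0.9, 0,0.002,-0.004,-0.149,0,0,0.9, 0,0.002,-0.004,-0.149,0,0,0.9, 1,0.002,-0.004,-0.149,0,0,0.9, 1,0.002,-0.004,-0.149,0,0,0.9, 1,0.002,-0.004,-0.149,0,0,0.9, 1,0.002,-0.004,-0.149,0,0,0.9, 1,0.002,-0.004,-0.149,0,0,0.9, 1,0.002,-0.004,-0.149,0,0,0.9, 1,0.002,-0.004,-0.149,0,0,0.9, 1,0.002,-0.004,-0.149,0,0,0.9]' 110
```

```text
clock: 4.1
tcp_pos: [0.4563, -0.3597, 0.0049]
orientation: [0.0, -0.09, 0.996, -0.0]
contact_force: [-0.2, 0.9, 5.8]
finger_gap: 0.183
finger_force: 108.5
```

```bash
python3 -m jog '[1,0,0,0.03,0,0,0, 1,0,0,0.07,0,0,0, 1,0,0,0.11,0,0,0, 1,0.01,0.017,0.13,0,0,8, 1,0.02,0.033,0.14,0,0,16, 1,0.03,0.05,0.14,0,0,24, 1,0.04,0.067,0.14,0,0,32, 1,0.05,0.083,0.14,0,0,40, 1,0.06,0.1,0.14,0,0,48, 1,0.07,0.117,0.14,0,0,56, 1,0.08,0.133,0.14,0,0,64, 1,0.09,0.15,0.14,0,0,72, 1,0.1,0.167,0.14,0,0,80, 1,0.1,0.167,0.14,0,0,84.6, 1,0.1,0.167,0.14,0,0,84.6, 1,0.1,0.167,0.14,0,0,84.6, 1,0.1,0.167,0.14,0,0,84.6, 1,0.1,0.167,0.14,0,0,84.6]' && python3 - <<'E'
from h import *
s=monitor.read_state();print(s["joints"].round(2))
for n in("scene","top","wrist"):
    im,d=get_image(n);cv2.imwrite(f"pics/{n}1.png",im);np.save(f"pics/{n}1.npy",d)
    np.savez(f"pics/{n}1c.npz",**calibration(n))
a=cv2.resize(cv2.imread("pics/scene1.png")[170:330,240:500],(780,480),interpolation=cv2.INTER_CUBIC)
cv2.imwrite("pics/s1z.png",a)
E
```

```text
clock: 5.9
tcp_pos: [0.5557, -0.1926, 0.1441]
orientation: [0.0, 0.736, -0.677, -0.0]
contact_force: [0.1, 0.1, -1.7]
finger_gap: 0.184
finger_force: 107.7
[-0.44  0.27 -0.22  1.08  0.   -2.1 ]
```

View pics/s1z.png

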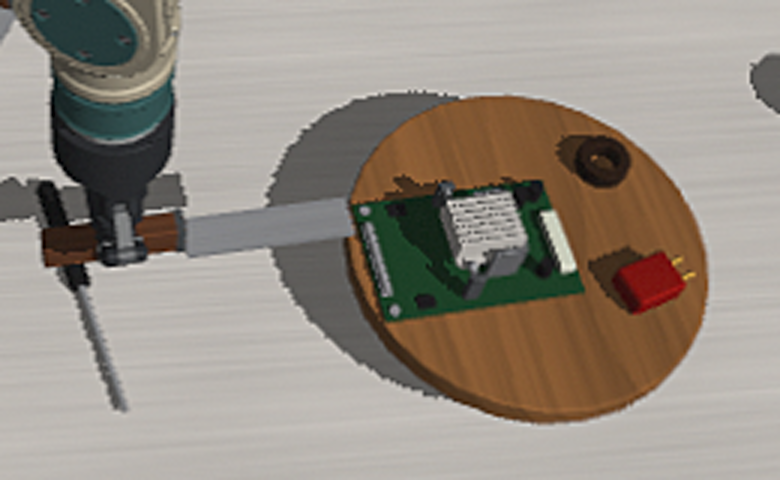

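View pics/wrist1.png

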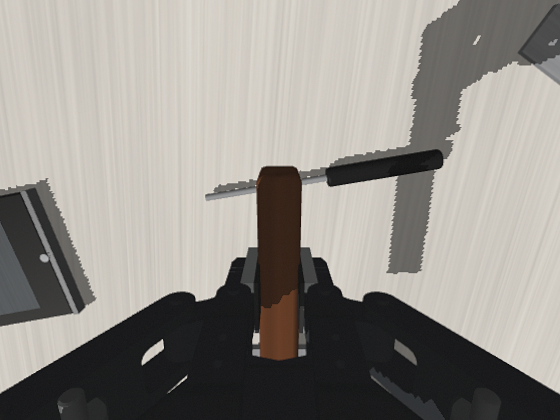

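The crop shows the bar held level with its tip at (352,215), just before the ridge, which runs (365,222) to (388,297). The wrist camera looks rearward, so I'll measure the blade and ridge from the scene and top depth.

```bash
cat > m.py <<'E'
from h import *
import sys
tag=sys.argv[1]; zlo,zhi=float(sys.argv[2]),float(sys.argv[3])
d0=np.array([-.0863,.9963]);n0=np.array([-.9963,-.0863]);R=np.array([.5397,.006])
for n in("top","scene"):
    c=calibration(n);d=np.load(f"pics/{n}{tag}.npy");W=cloud(c,d)
    im=cv2.imread(f"pics/{n}{tag}.png").astype(int)
    s=(W[...,:2]-R)@d0;t=(W[...,:2]-R)@n0
    m=(d>0)&(W[...,2]>zlo)&(W[...,2]<zhi)&(s>-.16)&(s<.03)&(abs(t)<.04)&(abs(im[...,2]-im[...,0])<15)
    m=cv2.morphologyEx(m.astype(np.uint8),2,np.ones((2,2)))>0
    S,Tt,Z=s[m],t[m],W[...,2][m]
    if len(S)<20: print(n,"few",len(S));continue
    f=np.polyfit(S,Z,1);g=np.polyfit(S,Tt,1)
    print(n,len(S),"s",S.min().round(4),np.percentile(S,98).round(4),S.max().round(4),"blade top z=%.4f at s=0, pitch %.2f deg; t=%.4f at s=0, yawerr %.2f deg"%(f[1],np.degrees(np.arctan(f[0])),g[1],np.degrees(np.arctan(g[0]))),"width",np.percentile(Tt,[2,98]).round(4))
E
python3 m.py 1 0.12 0.165
python3 - <<'E'
from h import *
d0=np.array([-.0863,.9963]);n0=np.array([-.9963,-.0863]);R=np.array([.5397,.006])
for n in("top","scene"):
    c=calibration(n);d=np.load(f"pics/{n}0.npy");W=cloud(c,d);s=(W[...,:2]-R)@d0;t=(W[...,:2]-R)@n0
    m=(d>0)&(W[...,2]>.0765)&(W[...,2]<.084)&(abs(s)<.015)&(abs(t)<.04)
    print(n,"ridge s,t",s[m].mean(),t[m].mean(),s[m].min(),s[m].max(),t[m].min(),t[m].max(),np.percentile(W[...,2][m],95),m.sum())
    b=(d>0)&(abs(W[...,2]-.074)<.003)&(s>.005)&(s<.04)&(abs(t)<.03);print(" board z",np.median(W[...,2][b]))
    h=(d>0)&(W[...,2]>.105)&(W[...,2]<.13)&(s>.03)&(s<.13)&(abs(t)<.05)
    print(" hs s",np.percentile(s[h],[1,5,50,95,99]),"t",np.percentile(t[h],[1,5,50,95,99]),"z",np.percentile(W[...,2][h],[50,95]))
E
```

```text
top few 0
scene 751 s -0.2725 -0.0101 0.0163 blade top z=0.0756 at s=0, pitch -34.01 deg; t=0.0314 at s=0, yawerr 19.10 deg width [-0.0147  0.0601]
top ridge s,t 0.002355073437411246 -0.0034585346368397997 -0.0022762049464626045 0.007126806212208848 -0.03260177748141767 0.027459971653444357 0.08072605914754638 66
 board z 0.07335590886268328
 hs s [0.05280304 0.05384519 0.07951005 0.10019162 0.10202569] t [-0.02848066 -0.02588463 -0.00149048  0.02205602  0.02515367] z [0.11300772 0.11740653]
scene ridge s,t 0.002876784392158059 -0.002773450465065657 -0.0033464584268197563 0.011772193363608413 -0.035706623230218656 0.037524330476756164 0.08170687559588541 81
 board z 0.07379551545303575
 hs s [0.05569504 0.0569048  0.08171348 0.10319785 0.10578711] t [-0.03122663 -0.02801673 -0.00488931  0.01890804  0.02335912] z [0.11312871 0.11758025]
```

```bash
sed -i 's/^    m=cv2.morph.*/    m=cv2.erode(m.astype(np.uint8),np.ones((3,3)))>0/; s/R=np.array(\[.5397,.006\])/R=np.array([.5425,.0088])/' m.py
python3 m.py 1 0.12 0.165; python3 - <<'E'
import cv2,numpy as np
a=cv2.imread("pics/top1.png")[90:300,75:355];cv2.imwrite("pics/t1z.png",cv2.resize(a,None,fx=2.5,fy=2.5))
E
```

```text
top few 0
scene 575 s -0.1537 -0.0363 -0.0333 blade top z=0.1420 at s=0, pitch -0.51 deg; t=0.0031 at s=0, yawerr 0.44 deg width [-0.0102  0.0157]
```

View pics/t1z.png

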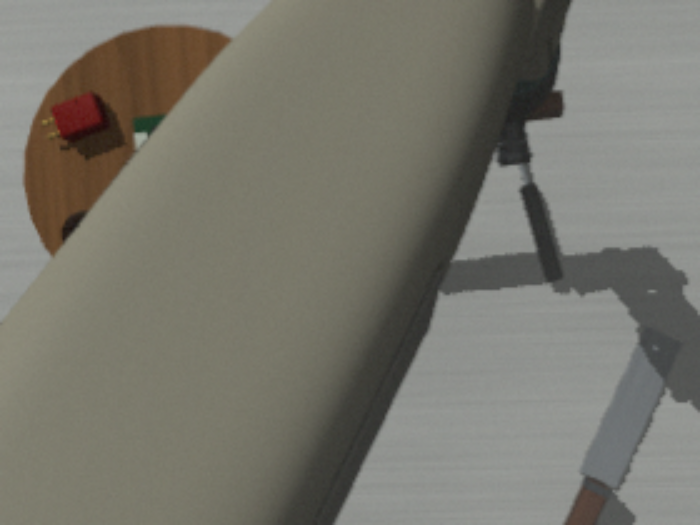

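The top view is blocked by the arm, so I'll rely on the scene camera. The tip is about 32 mm short of the ridge, level, and 4 mm off laterally. I'll lower it, pitch the tip down 3.5° and correct the offset.

```bash
python3 -m jog '[1,0.004,0,-0.015,-1.7,-0.15,0, 1,0.004,0,-0.03,-3.5,-0.3,0, 1,0.004,0,-0.0405,-3.5,-0.3,0, 1,0.004,0,-0.0405,-3.5,-0.3,0, 1,0.004,0,-0.0405,-3.5,-0.3,0, 1,0.004,0,-0.0405,-3.5,-0.3,0]' && python3 - <<'E'
from h import *
im,d=get_image("scene");cv2.imwrite("pics/scene2.png",im);np.save("pics/scene2.npy",d)
E
sed -i 's/for n in("top","scene")/for n in("scene",)/' m.py; python3 m.py 2 0.084 0.11
```

```text
clock: 6.65
tcp_pos: [0.5607, -0.1929, 0.1047]
orientation: [0.02, 0.736, -0.676, 0.023]
contact_force: [0.1, 0.1, -1.0]
finger_gap: 0.184
finger_force: 107.7
scene 521 s -0.154 -0.0363 -0.0341 blade top z=0.0907 at s=0, pitch -3.62 deg; t=-0.0020 at s=0, yawerr 0.35 deg width [-0.015   0.0109]
```

```bash
python3 -m jog '[1,-0.0009,0.01,-0.0016,0,0,0, 1,-0.0017,0.02,-0.0022,0,0,0, 1,-0.0026,0.03,-0.0029,0,0,0, 1,-0.0035,0.04,-0.0035,0,0,0, 1,-0.0043,0.05,-0.0041,0,0,0, 1,-0.0052,0.06,-0.0048,0,0,0, 1,-0.0061,0.07,-0.0054,0,0,0, 1,-0.0069,0.08,-0.006,0,0,0, 1,-0.0078,0.09,-0.0066,0,0,0, 1,-0.0082,0.0946,-0.007,0,0,0, 1,-0.0082,0.0946,-0.007,0,0,0, 1,-0.0082,0.0946,-0.007,0,0,0]' && python3 - <<'E'
from h import *
im,d=get_image("scene");cv2.imwrite("pics/scene3.png",im);np.save("pics/scene3.npy",d)
cv2.imwrite("pics/s3z.png",cv2.resize(im[190:320,280:480],(800,520),interpolation=cv2.INTER_CUBIC))
E
sed -i 's/(s>-.16)&(s<.03)/(s>-.05)\&(s<.07)\&(s<.05)/' m.py; python3 m.py 3 0.078 0.1
```

```text
clock: 7.9
tcp_pos: [0.5519, -0.0978, 0.0968]
orientation: [0.021, 0.736, -0.676, 0.023]
contact_force: [0.5, -0.1, -1.4]
finger_gap: 0.187
finger_force: 107.7
scene 405 s -0.0463 0.0444 0.0466 blade top z=0.0889 at s=0, pitch -3.70 deg; t=-0.0023 at s=0, yawerr 0.96 deg width [-0.015  0.011]
```

View pics/s3z.png

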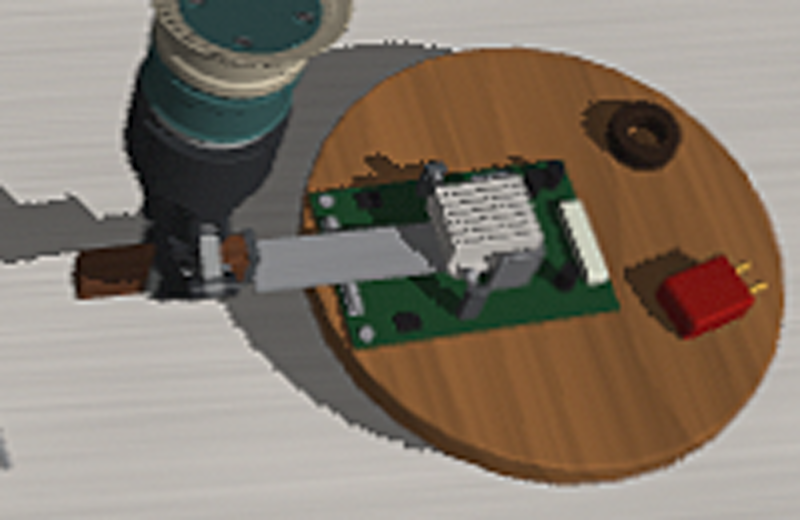

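The blade goes over the ridge and under the heat sink's free edge, with the heat sink's shadow on it at (415,245), and there is no contact force. I'll slide it in 4 mm more and bring it to contact on the ridge, near +5° pitch.

```bash
python3 -m jog '[1,-0.0001,0.001,-0.0035,1.44,0.12,0, 1,-0.0002,0.002,-0.007,2.9,0.25,0, 1,-0.0003,0.003,-0.0105,4.34,0.37,0, 1,-0.0003,0.004,-0.014,5.8,0.5,0, 1,-0.0003,0.004,-0.0175,7.2,0.62,0, 1,-0.0003,0.004,-0.021,8.67,0.75,0, 1,-0.0003,0.004,-0.021,8.67,0.75,0, 1,-0.0003,0.004,-0.021,8.67,0.75,0]'; python3 -c "
from h import *
print(monitor.read_state()['torque'])"
```

```text
clock: 8.75
tcp_pos: [0.5515, -0.094, 0.0757]
orientation: [-0.03, 0.736, -0.676, -0.033]
contact_force: [-0.3, 0.0, -1.9]
finger_gap: 0.186
finger_force: 107.8
[-0.1019251  -0.04304958 -0.03515996]
```

```bash
python3 -m jog '[1,0,0.0003,-0.003,1.5,0.13,0, 1,0,0.0006,-0.006,3,0.26,0, 1,-0.0001,0.001,-0.009,4.5,0.39,0, 1,-0.0001,0.0013,-0.0115,6,0.52,0, 1,-0.0001,0.0016,-0.014,7.5,0.65,0, 1,-0.0002,0.0019,-0.0165,9,0.78,0, 1,-0.0002,0.0019,-0.0165,9,0.78,0]'; python3 - <<'E'
from h import *
print(monitor.read_state()['torque'])
im,d=get_image("scene");cv2.imwrite("pics/scene4.png",im);np.save("pics/scene4.npy",d)
c=calibration("scene");d0=np.array([-.0863,.9963]);n0=np.array([-.9963,-.0863]);R=np.array([.5425,.0088])
for k in(0,4):
    W=cloud(c,np.load(f"pics/scene{k}.npy"));s=(W[...,:2]-R)@d0;t=(W[...,:2]-R)@n0
    m=(W[...,2]>.108)&(W[...,2]<.145)&(s>.04)&(s<.115)&(abs(t)<.035)
    f=np.polyfit(s[m],W[...,2][m],1);print(k,m.sum(),"hs top z at s=.053,.1:",np.polyval(f,[.053,.1]),"s",np.percentile(s[m],[2,98]))
E
sed -i 's/(s<.05)/(s<.045)/' m.py; python3 m.py 4 0.076 0.115
```

```text
clock: 9.45
tcp_pos: [0.5512, -0.0924, 0.0586]
orientation: [-0.084, 0.731, -0.671, -0.092]
contact_force: [-0.5, 0.3, 1.6]
finger_gap: 0.188
finger_force: 108.1
[0.11190249 0.00453847 0.02169866]
0 412 hs top z at s=.053,.1: [0.11384352 0.11295656] s [0.05362855 0.10254746]
4 462 hs top z at s=.053,.1: [0.12049364 0.1158881 ] s [0.05380744 0.10557576]
scene 304 s -0.0214 0.0409 0.0431 blade top z=0.0836 at s=0, pitch 14.43 deg; t=-0.0013 at s=0, yawerr -1.88 deg width [-0.0146  0.0129]
```

```bash
python3 -m jog '[1,0,0.0006,-0.0025,1.4,0.12,0, 1,-0.0001,0.0012,-0.005,2.8,0.24,0, 1,-0.0001,0.0018,-0.0073,4.2,0.36,0, 1,-0.0002,0.0024,-0.0096,5.6,0.48,0, 1,-0.0003,0.003,-0.012,7,0.6,0, 1,-0.0003,0.003,-0.012,7,0.6,0]'; cat > hs.py <<'E'
from h import *
import sys
k=sys.argv[1]
print(monitor.read_state()['torque'])
im,d=get_image("scene");cv2.imwrite(f"pics/scene{k}.png",im);np.save(f"pics/scene{k}.npy",d)
c=calibration("scene");d0=np.array([-.0863,.9963]);n0=np.array([-.9963,-.0863]);R=np.array([.5425,.0088])
W=cloud(c,d);s=(W[...,:2]-R)@d0;t=(W[...,:2]-R)@n0
m=(W[...,2]>.108)&(W[...,2]<.145)&(s>.04)&(s<.115)&(abs(t)<.035)
f=np.polyfit(s[m],W[...,2][m],1);print(k,m.sum(),"hs top z at s=.053,.1:",np.polyval(f,[.053,.1]),"s",np.percentile(s[m],[2,98]))
E
python3 hs.py 5; python3 m.py 5 0.076 0.115
```

```text
clock: 10.1
tcp_pos: [0.5509, -0.0891, 0.0467]
orientation: [-0.125, 0.724, -0.665, -0.137]
contact_force: [1.0, -0.0, 1.3]
finger_gap: 0.188
finger_force: 108.1
[-0.34629636 -0.08722009 -0.01879155]
5 487 hs top z at s=.053,.1: [0.12313684 0.11767285] s [0.05624566 0.10858089]
scene 268 s -0.0145 0.0413 0.0426 blade top z=0.0839 at s=0, pitch 20.84 deg; t=-0.0023 at s=0, yawerr 0.58 deg width [-0.0156  0.0112]
```

```bash
python3 - <<'E'
import cv2
im=cv2.imread("pics/scene5.png")
a=cv2.imread("pics/scene0.png")
f=lambda i:cv2.resize(i[215:290,340:450],None,fx=3.6,fy=5,interpolation=cv2.INTER_CUBIC)
cv2.imwrite("pics/c5.png",cv2.hconcat([f(a),f(im)]))
E
```

View pics/c5.png

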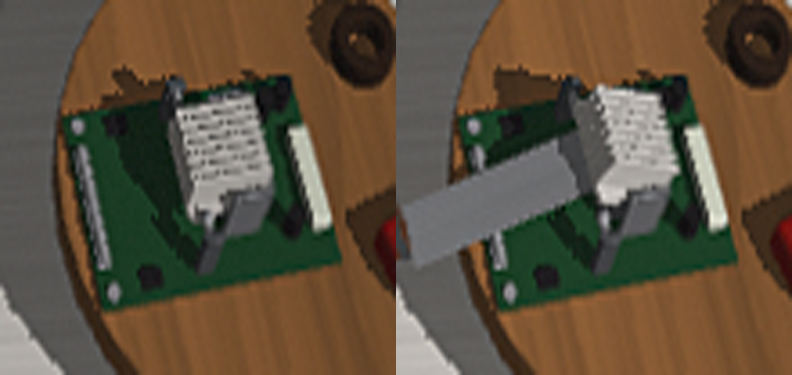

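The right-hand panel shows the heat sink (610,140) clearly tilted up on the blade, and the load is small. I'll lower the blade and check that it stays up on the noses.

```bash
python3 -m jog '[1,0,-0.0008,0.0056,-3,-0.26,0, 1,0.0001,-0.0016,0.0113,-6,-0.52,0, 1,0.0002,-0.0025,0.017,-9,-0.78,0, 1,0.0003,-0.0033,0.0227,-12,-1.04,0, 1,0.0003,-0.0041,0.0283,-15,-1.3,0, 1,0.0004,-0.005,0.034,-17.9,-1.55,0, 1,0.0004,-0.005,0.034,-17.9,-1.55,0]'; python3 hs.py 6;python3 m.py 6 0.076 0.115
```

```text
clock: 10.85
tcp_pos: [0.5511, -0.093, 0.0819]
orientation: [-0.019, 0.737, -0.675, -0.02]
contact_force: [0.2, -2.1, -1.3]
finger_gap: 0.191
finger_force: 107.6
[-0.37049306 -0.04929619  0.03052656]
6 453 hs top z at s=.053,.1: [0.12066362 0.11533561] s [0.05699087 0.10767429]
scene 410 s -0.0467 0.0384 0.0419 blade top z=0.0860 at s=0, pitch 3.16 deg; t=-0.0011 at s=0, yawerr 0.38 deg width [-0.0142  0.0125]
```

The lip stays about 7 mm up with the blade lowered, so it has snapped free. Now I'll withdraw, level and lift.

```bash
python3 -m jog '[1,0.0009,-0.01,0,0,0,0, 1,0.0022,-0.025,0,0,0,0, 1,0.0035,-0.04,0,0,0,0, 1,0.0052,-0.06,0,0,0,0, 1,0.0069,-0.08,0,0,0,0, 1,0.0086,-0.1,0,0,0,0, 1,0.0104,-0.12,0,0,0,0, 1,0.0112,-0.13,0.01,0,0,0, 1,0.0112,-0.13,0.05,-3.1,-0.27,0, 1,0.0112,-0.13,0.06,-3.1,-0.27,0, 1,0.0112,-0.13,0.06,-3.1,-0.27,0, 1,0.0112,-0.13,0.06,-3.1,-0.27,0]'; python3 hs.py 7; sed -i 's/(s>-.05)/(s>-.17)/' m.py; python3 m.py 7 0.125 0.16
```

```text
clock: 12.1
tcp_pos: [0.5624, -0.2236, 0.1411]
orientation: [-0.001, 0.737, -0.676, -0.001]
contact_force: [-1.1, 0.4, -2.0]
finger_gap: 0.189
finger_force: 107.8
[-0.06029264  0.02219928 -0.01196708]
7 435 hs top z at s=.053,.1: [0.12100942 0.11553709] s [0.05754894 0.10754028]
scene 496 s -0.1675 -0.0664 -0.0641 blade top z=0.1404 at s=0, pitch 0.11 deg; t=-0.0009 at s=0, yawerr -0.00 deg width [-0.014   0.0121]
```

```bash
python3 -m jog '[1,-0.01,-0.02,0,0,0,-8, 1,-0.02,-0.04,0,0,0,-16, 1,-0.03,-0.06,0,0,0,-24, 1,-0.04,-0.07,0,0,0,-32, 1,-0.05,-0.085,0,0,0,-40, 1,-0.06,-0.1,0,0,0,-48, 1,-0.075,-0.11,0,0,0,-56, 1,-0.085,-0.12,0,0,0,-64, 1,-0.095,-0.13,0,0,0,-72, 1,-0.106,-0.136,0,0,0,-80, 1,-0.106,-0.136,-0.03,0,0,-84.6, 1,-0.106,-0.136,-0.07,0,0,-84.6, 1,-0.106,-0.136,-0.1,0,0,-84.6, 1,-0.106,-0.136,-0.118,0,0,-84.6, 1,-0.106,-0.136,-0.126,0,0,-84.6, 1,-0.106,-0.136,-0.131,0,0,-84.6, 1,-0.106,-0.136,-0.134,0,0,-84.6, 1,-0.106,-0.136,-0.136,0,0,-84.6, 1,-0.106,-0.136,-0.136,0,0,-84.6]'
```

```text
clock: 14.05
tcp_pos: [0.4571, -0.3603, 0.006]
orientation: [0.002, -0.09, 0.996, -0.0]
contact_force: [0.2, -0.5, -1.9]
finger_gap: 0.187
finger_force: 107.7
```

```bash
python3 -m jog '[1,0,0,-0.001,0,0,0, 1,0,0,-0.0016,0,0,0, 0.7,0,0,-0.0016,0,0,0, 0.4,0,0,-0.001,0,0,0, 0,0,0,0,0,0,0, 0,0,0,0,0,0,0, 0,0,0,0,0,0,0, 0,0,0,0,0,0,0, 0,0,0,0,0,0,0, 0,0,0,0.02,0,0,0, 0,0,0,0.06,0,0,0, 0,0,0,0.1,0,0,0, 0,0,0,0.14,0,0,0, 0,0,0,0.18,0,0,0, 0,0,0,0.2,0,0,0, 0,0,0,0.2,0,0,0]'; python3 hs.py 8; python3 - <<'E'
from h import *
im=cv2.imread("pics/scene8.png");cv2.imwrite("pics/f8.png",cv2.resize(im[180:330,180:500],(800,375),interpolation=cv2.INTER_CUBIC))
c=calibration("scene");W=cloud(c,np.load("pics/scene8.npy"))
b=(W[...,0]>.5)&(W[...,0]<.62)&(W[...,1]<-.31)&(W[...,1]>-.36)&(abs(im[...,2].astype(int)-im[...,0])<15)&(im.mean(2)<140);print("blade z",np.median(W[...,2][b]),b.sum())
E
```

```text
clock: 15.65
tcp_pos: [0.4586, -0.3618, 0.2097]
orientation: [0.004, -0.09, 0.996, -0.003]
contact_force: [-0.5, -0.5, 1.1]
finger_gap: 1.0
finger_force: 0.0
[0.01349356 0.0170944  0.02160362]
8 440 hs top z at s=.053,.1: [0.12075256 0.11530557] s [0.05728634 0.10763411]
blade z 0.003811421407541704 720
```

View pics/f8.png

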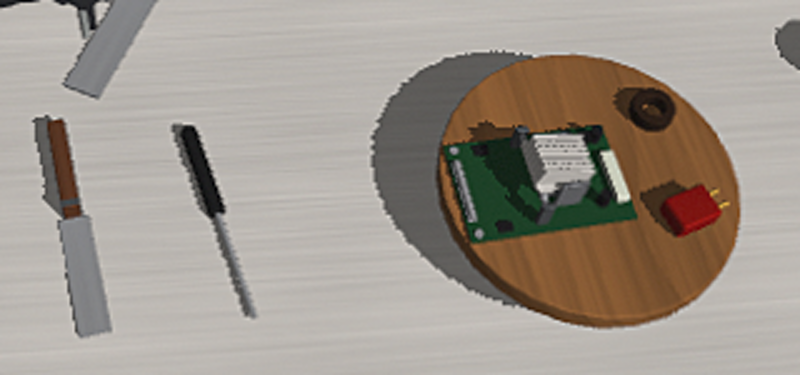

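The bar lies flat (blade top at 3.8 mm) and the heat sink looks tilted up. One quick check of the edge rise before handing in, using top-surface pixels only, from a clear top view.

```bash
python3 - <<'E'
from h import *
d0=np.array([-.0863,.9963]);n0=np.array([-.9963,-.0863]);R=np.array([.5425,.0088])
im,d=get_image("top");np.save("pics/top8.npy",d)
for n in("top","scene"):
  for k in(0,8):
    c=calibration(n);W=cloud(c,np.load(f"pics/{n}{k}.npy"));s=(W[...,:2]-R)@d0;t=(W[...,:2]-R)@n0
    print(n,k,[np.percentile(W[...,2][(s>a)&(s<a+.01)&(abs(t)<.02)],85).round(4) for a in(.054,.064,.074,.084,.094)])
E
```

```text
top 0 [np.float64(0.1155), np.float64(0.1161), np.float64(0.1158), np.float64(0.1152), np.float64(0.1155)]
top 8 [np.float64(0.1243), np.float64(0.124), np.float64(0.1215), np.float64(0.1186), np.float64(0.1162)]
scene 0 [np.float64(0.1156), np.float64(0.1164), np.float64(0.1161), np.float64(0.1157), np.float64(0.1165)]
scene 8 [np.float64(0.1218), np.float64(0.1247), np.float64(0.1224), np.float64(0.1203), np.float64(0.1176)]
```

```bash
python3 -c "
from station import env
print(env.hand_in())"
```

```text
the job is handed in; nothing more can be done
None
```

The heat sink is out of its clips, resting loose on the noses with its free edge about 10 mm up. The pry bar lies flat on the counter, clear of the turntable, and the job was handed in at about 16 s; no verdict came back.

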